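Sort donated groceries into the pantry trays

TASK

Sort the five donated groceries on the cart: both labelled tins into the green tray, both boxes into the blue tray, and the tin that has lost its label into the red tray. Set each one down (do not drop it) so that it stands upright and flat on the floor of its tray, and leave the oil bottle and the sauce jar where they stand.

Things in the scene. Friction and masses are not known exactly. Their poses are not given: they have to be found in the camera images.
- tin_orange_c (a point): Labelled grocery tin with bright orange label and orange plastic cap. Upright cylinder, 54 mm diameter, 74 mm high, about 0.2 kg. Point at its centre, half-way up; z along its axis, up.
- tin_cream_c (a point): Labelled grocery tin with pale cream label and cream plastic cap. Upright cylinder, 54 mm diameter, 74 mm high, about 0.2 kg. Point at its centre, half-way up; z along its axis, up.
- tin_bare_c (a point): Tin that has lost its label and cap: bare grey metal all over. Upright cylinder, 54 mm diameter, 74 mm high, about 0.2 kg. Point at its centre, half-way up; z along its axis, up.
- box_yellow_c (a point): Yellow cardboard grocery box with white stripes. Upright block, 36 mm along its x, 64 mm along its y, 74 mm high, about 0.12 kg. Point at its centre, half-way up; z up.
- box_purple_c (a point): Purple cardboard grocery box with white stripes. Upright block, 36 mm along its x, 64 mm along its y, 74 mm high, about 0.12 kg. Point at its centre, half-way up; z up.
- tray_green: Green low open tray, 118 mm along its x by 182 mm along its y (outside), walls 4 mm thick, rim 16 mm above the table, inner floor 4 mm above the table. Fixed to the table. Origin: centre of its underside, on the table; z up.
- tray_blue: Blue low open tray, 118 mm along its x by 182 mm along its y (outside), walls 4 mm thick, rim 16 mm above the table, inner floor 4 mm above the table. Fixed to the table. Origin: centre of its underside, on the table; z up.
- tray_red: Red low open tray, 118 mm along its x by 182 mm along its y (outside), walls 4 mm thick, rim 16 mm above the table, inner floor 4 mm above the table. Fixed to the table. Origin: centre of its underside, on the table; z up.
- oil_bottle: Bystander, loose: amber oil bottle with yellow cap, 64 mm diameter, 200 mm high, standing at the left (+y) of the trays. Origin: centre of its underside.
- sauce_jar: Bystander, loose: red-brown sauce jar with white lid, 68 mm diameter, 110 mm high, standing at the right (-y) of the trays. Origin: centre of its underside.
Mind the look-alikes: they are no part of the job. Leave any black or turquoise look-alike of the part that bears box_purple_c alone.

How it is judged:
At the end, for the whole second after the job is handed in: Both labelled tins stand in the green tray, both boxes in the blue tray and the bare tin in the red tray: each centre inside the tray's walls, each foot on the tray's floor within 6 mm, upright within 0.12 rad, and at rest (under 0.02 m/s) (x of tin_orange_c in the frame of tray_green between -0.05 and 0.05 m and y of tin_orange_c in the frame of tray_green between -0.082 and 0.082 m and z of tin_orange_c in the frame of tray_green between 0.035 and 0.047 m and angle between each of tin_orange_c, tin_cream_c, box_yellow_c, box_purple_c, tin_bare_c's own z axis and vertical below 0.12 rad and linear speed of each of tin_orange, tin_cream, box_yellow, box_purple, tin_bare below 0.02 m/s and x of tin_cream_c in the frame of tray_green between -0.05 and 0.05 m and y of tin_cream_c in the frame of tray_green between -0.082 and 0.082 m and z of tin_cream_c in the frame of tray_green between 0.035 and 0.047 m and x of box_yellow_c in the frame of tray_blue between -0.05 and 0.05 m and y of box_yellow_c in the frame of tray_blue between -0.082 and 0.082 m and z of box_yellow_c in the frame of tray_blue between 0.035 and 0.047 m and x of box_purple_c in the frame of tray_blue between -0.05 and 0.05 m and y of box_purple_c in the frame of tray_blue between -0.082 and 0.082 m and z of box_purple_c in the frame of tray_blue between 0.035 and 0.047 m and x of tin_bare_c in the frame of tray_red between -0.05 and 0.05 m and y of tin_bare_c in the frame of tray_red between -0.082 and 0.082 m and z of tin_bare_c in the frame of tray_red between 0.035 and 0.047 m); the robot touches nothing.
It fails at once if the oil bottle or the sauce jar is pushed more than 20 mm or tipped (distance of any of oil_bottle, sauce_jar from where it was at the start of the episode above 0.02 m or angle between any of oil_bottle, sauce_jar's own z axis and vertical above 0.3 rad).
It fails at once if a grocery is dropped or flung: it moves faster than 0.7 m/s within about 30 mm of standing height ((linear speed of tin_orange above 0.7 m/s and height (world z) of tin_orange_c below 0.07 m) or (linear speed of tin_cream above 0.7 m/s and height (world z) of tin_cream_c below 0.07 m) or (linear speed of box_yellow above 0.7 m/s and height (world z) of box_yellow_c below 0.07 m) or (linear speed of box_purple above 0.7 m/s and height (world z) of box_purple_c below 0.07 m) or (linear speed of tin_bare above 0.7 m/s and height (world z) of tin_bare_c below 0.07 m)).
It also fails if it takes over 144 s, if anything falls off the work surface, if the arm or the gripper's body presses on something with over 40 N, if the wrist force passes 120 N, or if a joint passes its speed limit or range.

ROBOT

A 7-joint arm with a two-finger parallel gripper is mounted at the origin on the work surface. World frame = base frame: x ahead of the robot, y to its left, z up, the work surface at z = 0. Lengths are in m, angles in rad, forces in N, time in s.
With the tool pointing down it reaches from about 0.425 to 0.875 m from the base axis. Payload 4.7 kg.
Tool frame: the origin (TCP) lies at the very end of the fingers, on their centre line; the grasp point (between the pads) lies behind it (ctrl.tcp_to_grasp is the y of the grasp point in the tool frame, in m); y points along the fingers, x is the direction in which the jaws open and shut, and the axes are right-handed (so a half turn about y gives the same grasp; the last joint's range is limited). The gripper opens to 87 mm and grips with 3 to 60 N. Pads are 19 mm wide; open, the fingers measure 117 mm over their backs; the gripper's body (75 mm by 190 mm) begins 51 mm behind the grasp point.
Start: joints at [-1.089, 0.321, -0.07, 1.45, 0.023, 1.371, -0.057], TCP at [0.293, 0.58, 0.223] pointing down, gripper open.
Joint ranges: [-2.86, 2.86], [-0.3, 2.09], [-1.38, 1.24], [0.06, 2.45], [-1.56, 4.7], [0.09, 2.05], [-2.69, 2.69]. Speed limits (rad/s): [2.57, 2.57, 3.14, 3.14, 3.14, 3.14, 3.14].

INTERFACE

Orientations are given as a rotation vector (axis times angle).
In Python, from bench import ctrl, get_image, workorder gives the robot as it stands.
- The arm moves only by the tool drive_tool, never from a script. Its argument "increments" is text: rows parted by semicolons, each of 5 numbers parted by spaces: the shift along the tool's x, y, z in mm, then the turn about the tool's y in degrees, then the closure in counts, from 0 (fully open) to 255 (shut). In form: tx ty tz yaw fingers; .... A call has 1 to 20 rows; each row shifts and turns the commanded pose from where the row before left it, along the tool's axes as they then stand; what a row does not reach is not made up. A row lasts 1/8 s, in which the tool goes at most 62.5 mm and 10.7 degrees, less where a joint would pass 70% of its speed; a pose out of reach is approached as far as the arm can. A call is refused whole if a number of a shift passes 62.5 or a number of a turn 10.7, either way. A call with a gripper value outside its range is refused whole. The fingers move at their own pace and stop on an object; "squeeze" is the grip in N (left out, the last holds). Time passes only in rows, so rows that do not move let the fingers close. It gives the time, the measured TCP pose, the force and the opening at its end, in the units of the state.
- ctrl.get_state(): the state, without advancing time (a new reading comes with each control period).
- get_image(name): name is "scene" or "top" or "wrist"; returns a dict with "img" (420x560x3 uint8, red, green, blue), "mtx" (3x3 intrinsics, pixels), "camera_from_world" (4x4, takes a point from world to camera coordinates). Camera axes: x right, y up, looking along -z (the intrinsics and any distortion apply to the point x, -y, -z); pixel columns grow to the right and rows downward; lengths in m; the calibration is good to about 2 mm. The wrist camera is an equidistant fisheye: a pixel r from the principal point sees the ray r / f radians off the axis. A picture is of the moment at which its call begins. There is no depth.
- workorder.close_job(): hands the job in, once; it reports no verdict.
The state is a dict: "time": time; "joint_positions": joint angles; "qd": joint speeds; "joint_torque": joint torques, N m; "position": TCP position; "tool_rot": TCP orientation; "ft_force": force on the tool from outside, world axes, zero at the start; "torque": the same for the moment, N m; "grip_width": opening from 0.0 (shut) to 1.0 (fully open).
Only numpy, scipy, OpenCV 4.12 (cv2) and the standard library are available. Lean on these libraries where they do the work, as an engineer would, in place of code of your own. Each camera call takes 0.05 s, during which the arm holds its last target.

## Working session

There is one attempt and no reset: what is moved stays moved. The work goes in short steps, Python scripts to look and compute and a tool call to move; the robot and the scene stay as the last step left them, time stands still between calls to the robot, and variables do not carry over. Pictures are saved under pics/ and viewed, and the job is handed in when it is done.

Besides the shell and the picture viewer there is one more tool, called as name(argument=value, ...) on one line, values as JSON. drive_tool: Moves the arm, as the interface text tells. Its arguments: {"type":"object","properties":{"increments":{"type":"string"},"squeeze":{"type":"number"}},"required":["increments"]}

```bash
mkdir -p pics; ls; python3 - <<'E'
from bench import ctrl,get_image
import cv2,numpy as np
s=ctrl.get_state()
print({k:np.round(v,3).tolist() for k,v in s.items()},ctrl.tcp_to_grasp)
for n in("scene","top","wrist"):
    d=get_image(n);cv2.imwrite(f"pics/{n}0.png",d["img"][:,:,::-1]);print(n,d["mtx"].round(1).tolist(),d["camera_from_world"].round(3).tolist(),d.keys())
    np.savez(f"{n}0.npz",**{k:d[k] for k in("img","mtx","camera_from_world")})
E
```

```text
pics
{'time': 0.0, 'joint_positions': [-1.089, 0.322, -0.07, 1.452, 0.023, 1.371, -0.057], 'qd': [-0.001, 0.002, -0.0, -0.002, -0.0, 0.001, 0.001], 'joint_torque': [-0.0, -49.128, -0.404, -31.253, -0.064, 0.044, 0.0], 'position': [0.293, 0.58, 0.221], 'tool_rot': [-1.396, -0.857, 0.86], 'ft_force': [-0.276, -0.415, -0.014], 'torque': [0.02, -0.013, -0.026], 'grip_width': 1.0} -0.0187
scene [[539.7, 0.0, 282.6], [0.0, 539.7, 198.5], [0.0, 0.0, 1.0]] [[-0.878, 0.478, 0.017, 0.444], [-0.256, -0.5, 0.828, 0.076], [0.404, 0.723, 0.561, -1.924], [0.0, 0.0, 0.0, 1.0]] dict_keys(['img', 'mtx', 'camera_from_world'])
top [[381.9, 0.0, 291.1], [0.0, 381.9, 212.9], [0.0, 0.0, 1.0]] [[-0.023, -1.0, -0.004, 0.025], [0.99, -0.024, 0.141, -0.533], [-0.141, -0.001, 0.99, -0.991], [0.0, 0.0, 0.0, 1.0]] dict_keys(['img', 'mtx', 'camera_from_world'])
wrist [[325.2, 0.0, 281.8], [0.0, 325.2, 211.6], [0.0, 0.0, 1.0]] [[0.451, 0.892, -0.001, -0.649], [-0.85, 0.43, -0.304, 0.037], [-0.27, 0.138, 0.953, -0.391], [0.0, 0.0, 0.0, 1.0]] dict_keys(['img', 'mtx', 'camera_from_world'])
```

View pics/scene0.png

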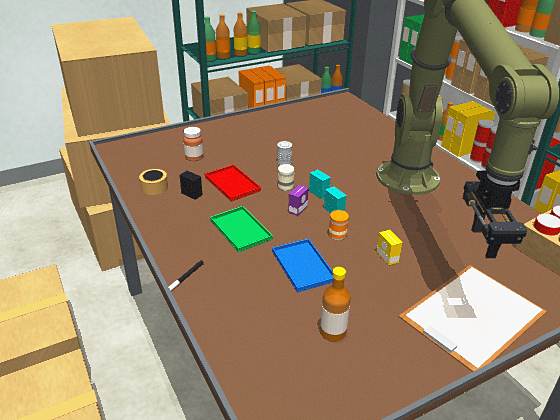

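View pics/top0.png

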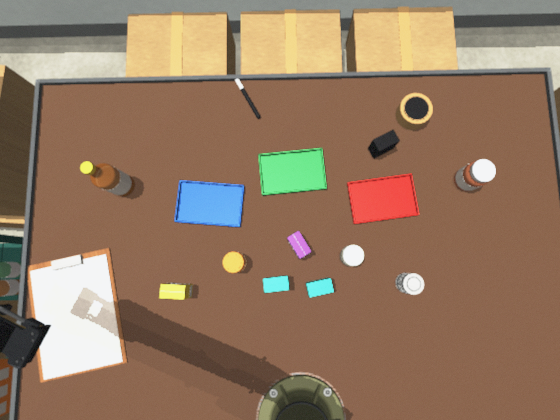

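View pics/wrist0.png

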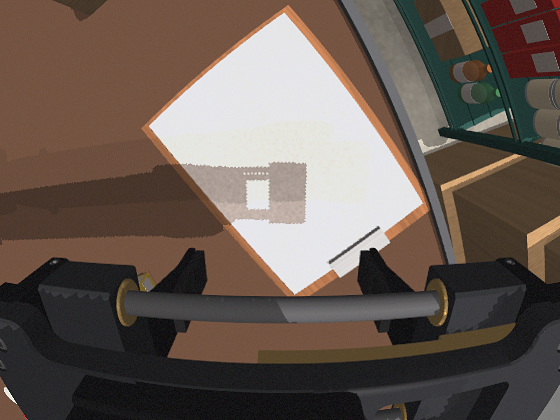

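Scene view: orange tin (339,224), cream tin (286,177), bare tin (284,151), yellow box (389,247), purple box (298,199). Look-alikes: turquoise boxes at (319,183) and (335,200), black box at (191,184).
In the top view, the same five are at (233,262), (353,256), (411,284), (173,292) and (300,245). Here are close crops to check these.

```bash
python3 - <<'E'
import cv2,numpy as np
a=cv2.imread("pics/scene0.png");b=cv2.imread("pics/top0.png")
A=cv2.resize(a[120:270,170:410],None,fx=3.2,fy=3.2,interpolation=2)[:480,:768]
cv2.imwrite("pics/cropA.png",A)
B=cv2.resize(b[130:310,150:430],None,fx=2.85,fy=2.85,interpolation=2)
cv2.imwrite("pics/cropB.png",B)
E
```

```text
(no output)
```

View pics/cropA.png

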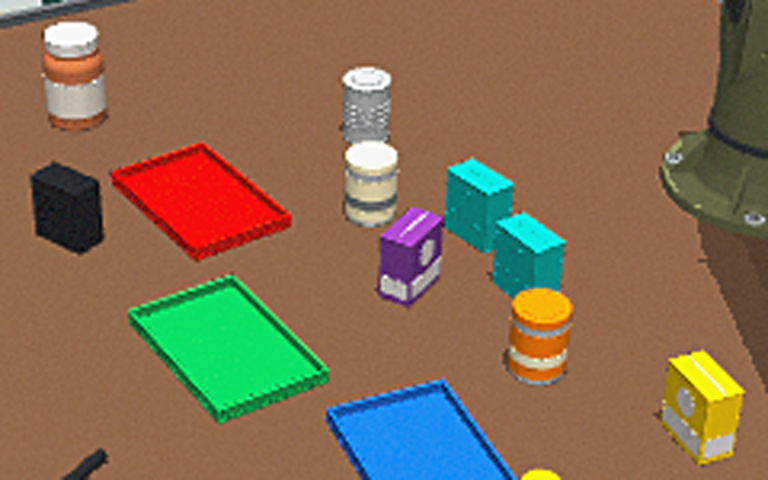

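View pics/cropB.png

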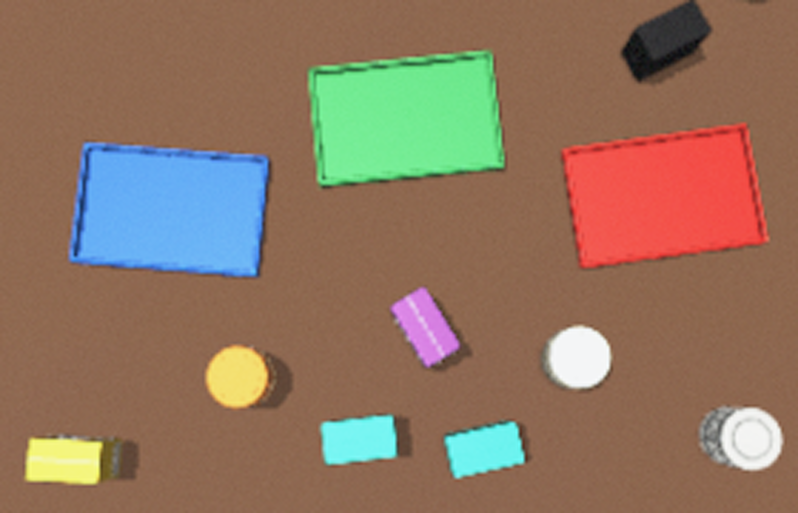

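The crops confirm the choice. The bare ribbed grey tin is the rear one, the cream tin is in front of it, the purple box has white stripes, and the turquoise and black boxes stay where they are. Next I measure the top faces at z=0.074 and the tray rims at z=0.016.

```bash
cat > h.py <<'E'
import cv2,numpy as np
def ray(d,uv):
    K=d["mtx"];T=d["camera_from_world"];R=T[:3,:3]
    p=np.c_[np.atleast_2d(uv).astype(float),np.ones(len(np.atleast_2d(uv)))]@np.linalg.inv(K).T
    v=np.c_[p[:,0],-p[:,1],-p[:,2]]@R
    return -R.T@T[:3,3],v
def onz(d,uv,z):
    c,v=ray(d,uv); t=(z-c[2])/v[:,2]; return c+t[:,None]*v
def mask(hsv,lo,hi):
    m=cv2.inRange(hsv,np.array(lo),np.array(hi)); return m
def blob(m,roi):
    z=np.zeros_like(m);x0,y0,x1,y1=roi;z[y0:y1,x0:x1]=m[y0:y1,x0:x1]
    cs,_=cv2.findContours(z,cv2.RETR_EXTERNAL,cv2.CHAIN_APPROX_NONE)
    return max(cs,key=cv2.contourArea)
R=dict(orange=([12,100,190],[30,255,255],(215,240,252,285),.074),
 cream=([0,0,215],[180,60,255],(335,240,372,275),.074),
 bare=([0,0,190],[180,60,255],(390,268,430,300),.074),
 yellow=([22,40,190],[38,255,255],(150,275,195,305),.074),
 purple=([135,30,175],[165,255,255],(280,225,320,265),.074),
 turqA=([80,60,180],[100,255,255],(255,270,295,300),.074),
 turqB=([80,60,180],[100,255,255],(300,270,340,305),.074),
 green=([45,60,30],[85,255,255],(250,140,335,205),.016),
 blue=([95,80,30],[125,255,255],(165,170,250,235),.016),
 red=([0,180,60],[3,255,255],(340,165,425,230),.016))
E
python3 - <<'E'
from h import *
d=dict(np.load("top0.npz"));hsv=cv2.cvtColor(d["img"],cv2.COLOR_RGB2HSV)
print("cam",ray(d,[0,0])[0].round(3))
for n,(lo,hi,roi,z) in R.items():
    c=blob(mask(hsv,lo,hi),roi)[:,0]
    P=onz(d,c,z)[:,:2].astype(np.float32)
    r=cv2.minAreaRect(P*1000)
    (cx,cy),rad=cv2.minEnclosingCircle(P*1000)
    b=cv2.boxPoints(r);e=[b[1]-b[0],b[2]-b[1]];L=max(e,key=np.linalg.norm)
    a=np.degrees(np.arctan2(L[1],L[0]))
    print(n,"rect c",np.round(r[0],1),"size",np.round(r[1],1),"long dir",round((a+90)%180-90,1),"circ",round(cx,1),round(cy,1),round(rad,1),"reach",round(np.hypot(*r[0])))
E
```

```text
cam [0.389 0.012 1.057]
orange rect c [406.5 164.7] size [52.8 53.5] long dir -45.8 circ 406.8 165.0 27.8 reach 439
cream rect c [ 416.4 -143. ] size [51.5 50.9] long dir 88.6 circ 417.0 -143.1 27.3 reach 440
bare rect c [ 340.6 -291.8] size [52.  52.6] long dir -47.8 circ 341.0 -292.1 26.9 reach 449
yellow rect c [335.4 319. ] size [65.6 37.2] long dir 88.7 circ 336.9 318.6 35.5 reach 463
purple rect c [447.9  -5. ] size [63.3 36.4] long dir 32.1 circ 447.6 -4.9 33.9 reach 448
turqA rect c [348.2  56.8] size [36.9 64.5] long dir -84.7 circ 349.3 56.5 34.6 reach 353
turqB rect c [336.8 -55. ] size [36.9 64.8] long dir -79.0 circ 337.6 -54.7 35.1 reach 341
green rect c [655.9   8.1] size [120.8 183.2] long dir -85.6 circ 655.7 8.2 106.9 reach 656
blue rect c [570.6 239. ] size [183.3 119.8] long dir 84.1 circ 569.3 238.5 106.9 reach 619
red rect c [ 571.7 -240.1] size [117.3 181.6] long dir -83.6 circ 571.8 -241.4 106.2 reach 620
```

```bash
cat >> h.py <<'E'
from scipy.spatial.transform import Rotation as Ro
def go(x,y,z,jaw=None):
    """turn first (deg about tool y), then tool-axis shifts (mm)"""
    from bench import ctrl
    s=ctrl.get_state();M=Ro.from_rotvec(s["tool_rot"]).as_matrix();X=M[:,0]
    yaw=np.degrees(np.arctan2(X[1],X[0]));t=0
    if jaw is not None:
        w=(jaw-yaw+90)%180-90; t=-w   # tool y down: +turn lowers world yaw
    M2=M@Ro.from_euler("y",t,degrees=True).as_matrix()
    d=(np.array([x,y,z])-s["position"])*1000
    print("t %.2f pos"%s["time"],np.round(s["position"],4),"jaw %.1f"%yaw,"tilt %.2f"%np.degrees(np.arccos(-M[2,1])),"q",np.round(s["joint_positions"],2),"w",round(s["grip_width"],3))
    print("  turn %.1f (or %.1f) then shift"%(t,t-180*np.sign(t)),np.round(M2.T@d,1),"| shift before turn",np.round(M.T@d,1))
E
python3 - <<'E'
from h import *
go(.336,.319,.16,-1.3)
E
```

```text
t 0.15 pos [0.293  0.5798 0.2217] jaw 63.2 tilt 0.08 q [-1.09  0.32 -0.07  1.45  0.02  1.37 -0.06] w 1.002
  turn 64.5 (or -115.5) then shift [  49.    62.  -259.6] | shift before turn [-213.2   62.  -156. ]
```

drive_tool(increments="0 0 0 10.7 0;0 0 0 10.7 0;0 0 0 10.7 0;0 0 0 10.7 0;0 0 0 10.7 0;0 0 0 10.7 0;7 9 -37 0 0;7 9 -37 0 0;7 9 -37 0 0;7 9 -37 0 0;7 9 -37 0 0;7 9 -37 0 0;7 8 -37 0 0;0 0 0 0 0;0 0 0 0 0", squeeze=20)

```text
time: 2.02
position: [0.3374, 0.3211, 0.1608]
tool_rot: [-1.57, 0.013, -0.014]
ft_force: [-0.4, 0.7, 0.2]
grip_width: 1.004
```

```bash
python3 - <<'E'
from h import *
go(.336,.319,.028,-1.3)
from bench import get_image
d=get_image("wrist");cv2.imwrite("pics/w1.png",d["img"][:,:,::-1])
E
```

```text
t 2.02 pos [0.3374 0.3211 0.1608] jaw -1.0 tilt 0.06 q [-1.01 -0.03  0.19  1.98  0.01  1.2  -0.84] w 1.004
  turn 0.3 (or -179.7) then shift [ -1.4 132.8  -2.3] | shift before turn [ -1.4 132.8  -2.3]
```

View pics/w1.png

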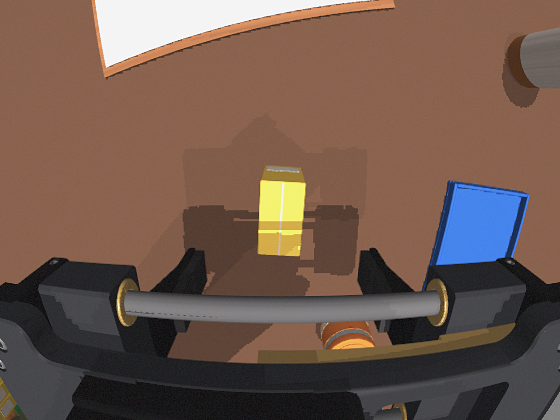

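The yellow box (282,215) sits midway between the open fingers, so I descend and grip it.

drive_tool(increments="-1 30 -2 0 0;0 30 0 0 0;0 30 0 0 0;0 25 0 0 0;0 16 0 0 0;0 0 0 0 0;0 0 0 0 150;0 0 0 0 255;0 0 0 0 255;0 0 0 0 255;0 0 0 0 255;0 0 0 0 255", squeeze=20)

```text
time: 3.58
position: [0.3365, 0.3184, 0.0296]
tool_rot: [-1.571, 0.014, -0.014]
ft_force: [-0.5, 0.9, 1.1]
grip_width: 0.417
```

```bash
python3 - <<'E'
from h import *
go(.336,.319,.13)
E
```

```text
t 3.58 pos [0.3365 0.3184 0.0296] jaw -1.0 tilt 0.00 q [-1.    0.12  0.2   2.12 -0.03  0.91 -0.81] w 0.417
  turn 0.0 (or 0.0) then shift [  -0.6 -100.4    0.6] | shift before turn [  -0.6 -100.4    0.6]
```

drive_tool(increments="0 -10 0 0 255;0 -25 0 0 255;0 -30 0 0 255;0 -30 0 0 255;0 -5 0 0 255;0 0 0 0 255")

```text
time: 4.32
position: [0.3364, 0.3182, 0.1294]
tool_rot: [-1.571, 0.014, -0.014]
ft_force: [-0.4, 0.1, -1.7]
grip_width: 0.42
```

```bash
python3 - <<'E'
from h import *
go(.5745,.2805,.13,-6)
E
```

```text
t 4.33 pos [0.3364 0.3182 0.1294] jaw -1.0 tilt 0.00 q [-1.01 -0.01  0.2   2.02  0.    1.13 -0.83] w 0.42
  turn 5.0 (or -175.0) then shift [240.7  -0.7 -12.6] | shift before turn [238.7  -0.7 -33.5]
```

drive_tool(increments="0 0 0 5 255;15 0 -1 0 255;35 0 -2 0 255;35 0 -2 0 255;35 0 -2 0 255;35 0 -2 0 255;35 0 -2 0 255;30 0 -1 0 255;15 0 -1 0 255;6 0 0 0 255;0 0 0 0 255;0 0 0 0 255")

```text
time: 5.82
position: [0.5739, 0.2809, 0.1296]
tool_rot: [-1.569, 0.082, -0.081]
ft_force: [0.4, -0.3, -0.5]
grip_width: 0.421
```

```bash
python3 - <<'E'
from h import *
go(.5745,.2805,.0336,-6)
from bench import get_image
d=get_image("top");cv2.imwrite("pics/t2.png",d["img"][:,:,::-1])
E
```

```text
t 5.83 pos [0.5739 0.2809 0.1296] jaw -5.9 tilt 0.05 q [-0.77  0.36  0.35  1.61 -0.13  1.19 -0.5 ] w 0.421
  turn 0.1 (or -179.9) then shift [ 0.7 96.  -0.4] | shift before turn [ 0.7 96.  -0.4]
```

View pics/t2.png

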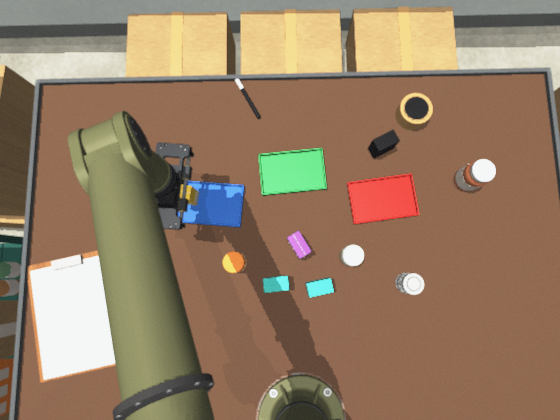

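```bash
python3 - <<'E'
from h import *
from bench import get_image
d=get_image("scene");cv2.imwrite("pics/s2.png",d["img"][:,:,::-1])
E
```

```text
(no output)
```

View pics/s2.png

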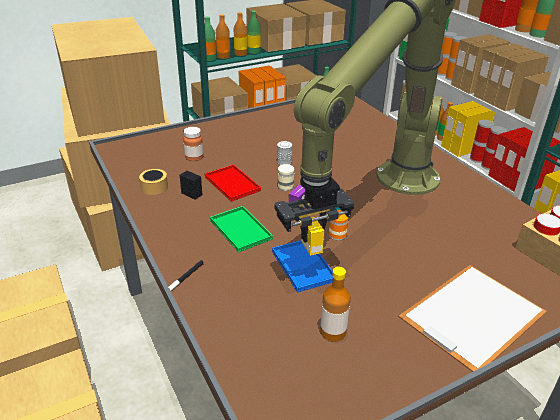

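The oil bottle is well clear, and the yellow box hangs upright over the blue tray. I lower it and check the contact force.

drive_tool(increments="0 20 0 0 255;0 25 0 0 255;0 25 0 0 255;0 15 0 0 255;0 5 0 0 255;0 3 0 0 255;0 2 0 0 255;0 0 0 0 255;0 0 0 0 255")

```text
time: 7.05
position: [0.5752, 0.2804, 0.0351]
tool_rot: [-1.569, 0.082, -0.083]
ft_force: [-0.2, 1.1, -0.9]
grip_width: 0.42
```

drive_tool(increments="0 1 0 0 255;0 0.7 0 0 255;0 0 0 0 255")

```text
time: 7.42
position: [0.5751, 0.2804, 0.0337]
tool_rot: [-1.569, 0.082, -0.083]
ft_force: [-3.0, -1.3, 4.6]
grip_width: 0.421
```

Contact at 4.6 N, so I release and rise.

drive_tool(increments="0 0 0 0 120;0 0 0 0 60;0 0 0 0 40;0 0 0 0 40;0 -10 0 0 40;0 -25 0 0 40;0 -40 0 0 0;0 -40 0 0 0;0 -15 0 0 0;0 0 0 0 0")

```text
time: 8.68
position: [0.5754, 0.2805, 0.164]
tool_rot: [-1.568, 0.081, -0.084]
ft_force: [-0.3, -0.1, -1.3]
grip_width: 0.995
```

```bash
python3 - <<'E'
from h import *
go(.448,-.005,.16,-57.9)
from bench import get_image
d=get_image("scene");cv2.imwrite("pics/s3.png",d["img"][120:300,150:450,::-1].repeat(2,0).repeat(2,1))
E
```

```text
t 8.68 pos [0.5754 0.2805 0.164 ] jaw -6.0 tilt 0.13 q [-0.78  0.34  0.35  1.57 -0.12  1.25 -0.51] w 0.995
  turn 51.9 (or -128.1) then shift [ 174.1    3.4 -259.7] | shift before turn [ -96.9    3.4 -297.3]
```

View pics/s3.png

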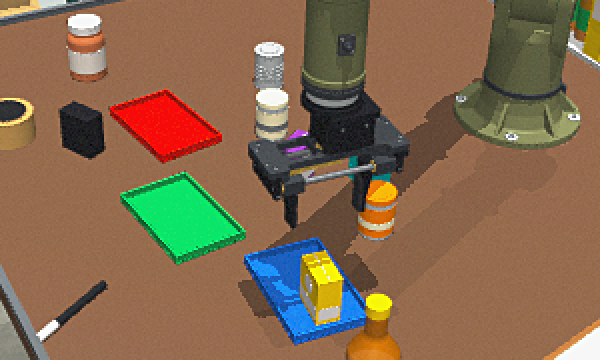

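The yellow box stands in the tray. Next is the purple box.

drive_tool(increments="-5 0 -17 0 0;-12 0 -40 0 0;-12 0 -40 0 0;-12 0 -40 0 0;-12 0 -40 0 0;-12 0 -40 0 0;-12 0 -40 0 0;-12 1 -27 0 0;-8 2 -13 0 0;0 0 0 10.4 0;0 0 0 10.4 0;0 0 0 10.4 0;0 0 0 10.4 0;0 0 0 10.3 0;0 0 0 0 0")

```text
time: 10.6
position: [0.4467, -0.0047, 0.1591]
tool_rot: [-1.425, 0.786, -0.785]
ft_force: [0.1, -0.2, 0.0]
grip_width: 1.003
```

```bash
python3 - <<'E'
from h import *
go(.448,-.005,.030,-57.9)
from bench import get_image
d=get_image("wrist");cv2.imwrite("pics/w3.png",d["img"][:,:,::-1])
E
```

```text
t 10.60 pos [ 0.4467 -0.0047  0.1591] jaw -57.7 tilt 0.08 q [-0.53 -0.09  0.46  2.03  0.04  1.2  -1.1 ] w 1.003
  turn 0.2 (or -179.8) then shift [  1.  129.1   1.2] | shift before turn [  1.  129.1   1.2]
```

View pics/w3.png

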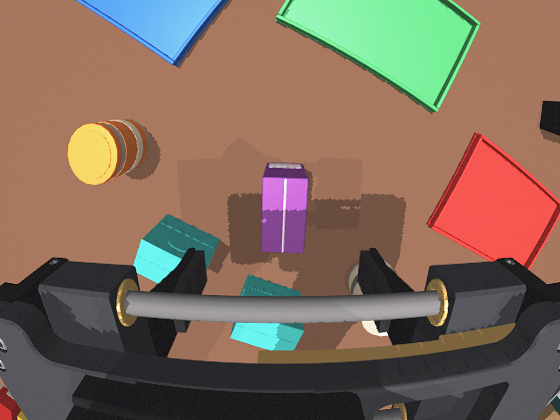

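The purple box (285,213) is centred and the turquoise boxes are clear of the fingers. I descend.

drive_tool(increments="1 30 1 0 0;0 30 0 0 0;0 30 0 0 0;0 25 0 0 0;0 14 0 0 0;0 0 0 0 0;0 0 0 0 150;0 0 0 0 255;0 0 0 0 255;0 0 0 0 255;0 0 0 0 255;0 0 0 0 255;0 -10 0 0 255;0 -25 0 0 255;0 -30 0 0 255;0 -30 0 0 255;0 -5 0 0 255;0 0 0 0 255")

```text
time: 12.9
position: [0.4485, -0.0053, 0.1307]
tool_rot: [-1.423, 0.787, -0.787]
ft_force: [-0.5, -0.7, -1.4]
grip_width: 0.415
```

```bash
python3 - <<'E'
from h import *
go(.566,.197,.13,-6)
E
```

```text
t 12.90 pos [ 0.4485 -0.0053  0.1307] jaw -57.9 tilt 0.02 q [-0.54 -0.06  0.48  2.06  0.03  1.13 -1.08] w 0.415
  turn -51.9 (or 128.1) then shift [ 95.7   0.8 213.4] | shift before turn [-108.9    0.8  207. ]
```

drive_tool(increments="-9 0 17 0 255;-20 0 38 0 255;-20 0 38 0 255;-20 0 38 0 255;-20 0 38 0 255;-14 0 27 0 255;-6 0 11 0 255;0 0 0 -10.4 255;0 0 0 -10.4 255;0 0 0 -10.4 255;0 0 0 -10.4 255;0 0 0 -10.3 255;0 0 0 0 255;0 0 0 0 255")

```text
time: 14.65
position: [0.5659, 0.1967, 0.1304]
tool_rot: [-1.569, 0.086, -0.084]
ft_force: [0.3, -0.7, -0.5]
grip_width: 0.417
```

```bash
python3 - <<'E'
from h import *
go(.566,.197,.0345,-6)
E
```

```text
t 14.65 pos [0.5659 0.1967 0.1304] jaw -6.2 tilt 0.04 q [-0.58  0.28  0.24  1.71 -0.07  1.17 -0.43] w 0.417
  turn -0.2 (or 179.8) then shift [ 0.1 95.9  0.3] | shift before turn [ 0.1 95.9  0.3]
```

drive_tool(increments="0 20 0 0 255;0 25 0 0 255;0 25 0 0 255;0 15 0 0 255;0 5 0 0 255;0 3 0 0 255;0 2 0 0 255;0 0.7 0 0 255;0 0 0 0 255;0 0 0 0 255")

```text
time: 15.9
position: [0.5663, 0.1971, 0.0354]
tool_rot: [-1.569, 0.082, -0.083]
ft_force: [-0.4, 0.0, -0.6]
grip_width: 0.415
```

drive_tool(increments="0 0.7 0 0 255;0 0.7 0 0 255;0 0 0 0 255")

```text
time: 16.27
position: [0.5664, 0.1971, 0.0349]
tool_rot: [-1.569, 0.082, -0.083]
ft_force: [-2.8, -1.1, 5.5]
grip_width: 0.416
```

drive_tool(increments="0 0 0 0 120;0 0 0 0 60;0 0 0 0 40;0 0 0 0 40;0 -10 0 0 40;0 -25 0 0 40;0 -40 0 0 0;0 -40 0 0 0;0 -15 0 0 0;0 0 0 0 0")

```text
time: 17.52
position: [0.5667, 0.1973, 0.1648]
tool_rot: [-1.568, 0.081, -0.084]
ft_force: [0.2, 0.3, -0.4]
grip_width: 0.997
```

```bash
python3 - <<'E'
from h import *
go(.4067,.1648,.15,4)
E
```

```text
t 17.52 pos [0.5667 0.1973 0.1648] jaw -6.0 tilt 0.13 q [-0.59  0.25  0.24  1.67 -0.06  1.23 -0.43] w 0.997
  turn -10.0 (or 170.0) then shift [-161.9   14.5  -21.2] | shift before turn [-155.8   14.5  -49. ]
```

drive_tool(increments="0 0 0 -10 0;-17 1 -2 0 0;-40 3 -5 0 0;-40 3 -5 0 0;-40 3 -6 0 0;-20 2 -3 0 0;-5 2 0 0 0;0 0 0 0 0;0 0 0 0 0")

```text
time: 18.65
position: [0.4067, 0.1649, 0.1495]
tool_rot: [-1.57, -0.055, 0.055]
ft_force: [-0.1, -0.0, 0.2]
grip_width: 1.003
```

```bash
python3 - <<'E'
from h import *
go(.4067,.1648,.030,4)
from bench import get_image
d=get_image("wrist");cv2.imwrite("pics/w4.png",d["img"][:,:,::-1])
E
```

```text
t 18.65 pos [0.4067 0.1649 0.1495] jaw 4.0 tilt 0.02 q [-0.63 -0.08  0.18  2.05  0.02  1.18 -0.39] w 1.003
  turn -0.0 (or 180.0) then shift [ -0.  119.5  -0. ] | shift before turn [ -0.  119.5  -0. ]
```

View pics/w4.png

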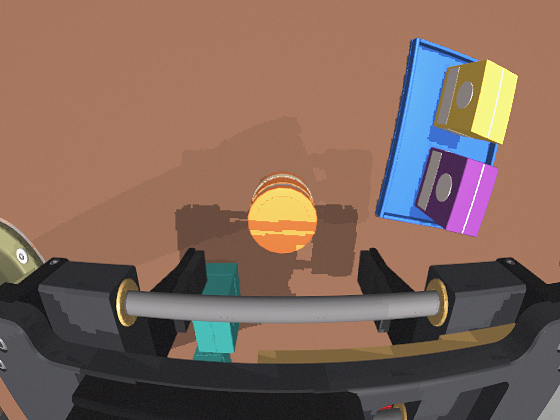

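Both boxes stand in the blue tray, and the orange tin (283,220) is centred between the fingers.

drive_tool(increments="0 30 0 0 0;0 30 0 0 0;0 30 0 0 0;0 20 0 0 0;0 9.5 0 0 0;0 0 0 0 0;0 0 0 0 120;0 0 0 0 255;0 0 0 0 255;0 0 0 0 255;0 0 0 0 255;0 0 0 0 255;0 -10 0 0 255;0 -25 0 0 255;0 -30 0 0 255;0 -30 0 0 255;0 -5 0 0 255;0 0 0 0 255", squeeze=25)

```text
time: 20.95
position: [0.4055, 0.1646, 0.1297]
tool_rot: [-1.57, -0.054, 0.056]
ft_force: [-0.8, 0.3, -3.8]
grip_width: 0.61
```

```bash
python3 - <<'E'
from h import *
go(.659,.050,.13,4)
E
```

```text
t 20.95 pos [0.4055 0.1646 0.1297] jaw 4.0 tilt 0.05 q [-0.63 -0.07  0.18  2.07  0.01  1.13 -0.39] w 0.61
  turn 0.0 (or -180.0) then shift [ 244.9   -0.5 -132. ] | shift before turn [ 244.9   -0.5 -132. ]
```

drive_tool(increments="14 0 -8 0 255;35 0 -20 0 255;35 0 -20 0 255;35 0 -20 0 255;35 0 -20 0 255;35 0 -20 0 255;30 0 -15 0 255;15 0 -7 0 255;5 0 -2 0 255;0 0 0 0 255;0 0 0 0 255")

```text
time: 22.32
position: [0.653, 0.0503, 0.1299]
tool_rot: [-1.57, -0.055, 0.056]
ft_force: [0.1, 0.5, -3.0]
grip_width: 0.613
```

```bash
python3 - <<'E'
from h import *
go(.653,.050,.0345,4.4)
E
```

```text
t 22.32 pos [0.653  0.0503 0.1299] jaw 4.0 tilt 0.06 q [-0.39  0.4   0.35  1.56 -0.14  1.21  0.06] w 0.613
  turn -0.4 (or 179.6) then shift [ 0.1 95.4 -0.3] | shift before turn [ 0.1 95.4 -0.3]
```

drive_tool(increments="0 20 0 0 255;0 25 0 0 255;0 25 0 0 255;0 15 0 0 255;0 5 0 0 255;0 3 0 0 255;0 1.5 0 0 255;0 0.7 0 0 255;0 0.7 0 0 255;0 0 0 0 255;0 0 0 0 255")

```text
time: 23.7
position: [0.6539, 0.0498, 0.0347]
tool_rot: [-1.57, -0.055, 0.054]
ft_force: [0.5, -0.8, -2.6]
grip_width: 0.612
```

drive_tool(increments="0 0.7 0 0 255;0 0.5 0 0 255;0 0 0 0 255")

```text
time: 24.08
position: [0.654, 0.0498, 0.0347]
tool_rot: [-1.57, -0.055, 0.054]
ft_force: [-2.4, -0.4, 7.7]
grip_width: 0.621
```

drive_tool(increments="0 0 0 0 80;0 0 0 0 30;0 0 0 0 20;0 0 0 0 20;0 -10 0 0 20;0 -25 0 0 20;0 -40 0 0 0;0 -40 0 0 0;0 -15 0 0 0;0 0 0 0 0")

```text
time: 25.32
position: [0.6543, 0.0498, 0.1643]
tool_rot: [-1.57, -0.057, 0.053]
ft_force: [0.4, 0.7, -0.2]
grip_width: 1.001
```

```bash
python3 - <<'E'
from h import *
go(.4168,-.143,.15,4.4)
from bench import get_image
d=get_image("scene");cv2.imwrite("pics/s5.png",d["img"][120:300,150:450,::-1].repeat(2,0).repeat(2,1))
E
```

```text
t 25.32 pos [0.6543 0.0498 0.1643] jaw 4.0 tilt 0.13 q [-0.39  0.37  0.35  1.53 -0.13  1.26  0.05] w 1.001
  turn -0.4 (or 179.6) then shift [-251.6   13.7 -174. ] | shift before turn [-250.4   13.7 -175.8]
```

View pics/s5.png

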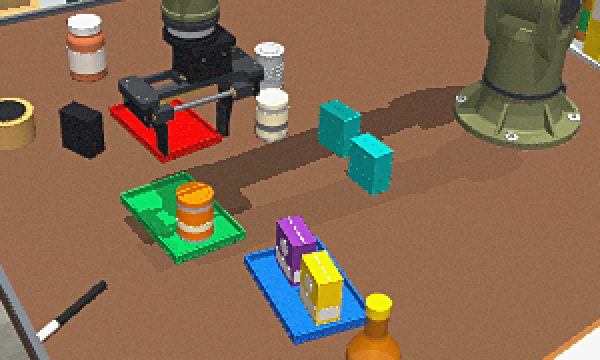

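The orange tin, purple box and yellow box all stand upright in their trays. Now the cream tin.

drive_tool(increments="-15 1 -11 0 0;-35 2 -25 0 0;-35 2 -25 0 0;-35 2 -25 0 0;-35 2 -25 0 0;-35 2 -25 0 0;-35 2 -25 0 0;-20 1 -12 0 0;-5 0 -3 0 0;0 0 0 0 0;0 0 0 0 0")

```text
time: 26.75
position: [0.4176, -0.1423, 0.1492]
tool_rot: [-1.57, -0.057, 0.056]
ft_force: [0.3, -0.1, 0.5]
grip_width: 1.001
```

```bash
python3 - <<'E'
from h import *
go(.4168,-.143,.030,4.4)
from bench import get_image
d=get_image("wrist");cv2.imwrite("pics/w5.png",d["img"][:,:,::-1])
E
```

```text
t 26.75 pos [ 0.4176 -0.1423  0.1492] jaw 4.1 tilt 0.02 q [-0.24 -0.1   0.48  2.05  0.05  1.18  0.3 ] w 1.001
  turn -0.3 (or 179.7) then shift [ -0.9 119.2  -0.6] | shift before turn [ -0.9 119.2  -0.6]
```

View pics/w5.png

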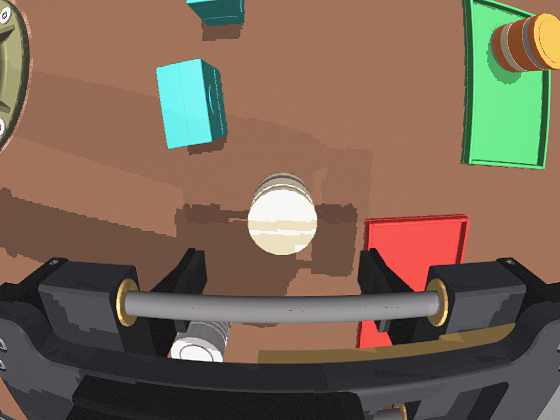

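The cream tin (283,221) is centred. I grip and lift.

drive_tool(increments="-1 30 -1 0 0;0 30 0 0 0;0 30 0 0 0;0 20 0 0 0;0 9 0 0 0;0 0 0 0 0;0 0 0 0 120;0 0 0 0 255;0 0 0 0 255;0 0 0 0 255;0 0 0 0 255;0 0 0 0 255;0 -10 0 0 255;0 -25 0 0 255;0 -30 0 0 255;0 -30 0 0 255;0 -5 0 0 255;0 0 0 0 255")

```text
time: 29.05
position: [0.4152, -0.1442, 0.1297]
tool_rot: [-1.57, -0.054, 0.055]
ft_force: [0.3, -0.8, -1.3]
grip_width: 0.616
```

```bash
python3 - <<'E'
from h import *
go(.659,-.034,.13,4.4)
E
```

```text
t 29.05 pos [ 0.4152 -0.1442  0.1297] jaw 4.0 tilt 0.03 q [-0.24 -0.08  0.5   2.08  0.04  1.13  0.31] w 0.616
  turn -0.4 (or 179.6) then shift [251.6  -0.3  91.1] | shift before turn [250.9  -0.3  92.9]
```

drive_tool(increments="15 0 5 0 255;36 0 13 0 255;36 0 13 0 255;36 0 13 0 255;36 0 13 0 255;36 0 14 0 255;36 0 14 0 255;15 0 6 0 255;5 0 2 0 255;0 0 0 0 255;0 0 0 0 255")

```text
time: 30.42
position: [0.6588, -0.0348, 0.1298]
tool_rot: [-1.57, -0.053, 0.055]
ft_force: [-1.1, -0.4, -1.4]
grip_width: 0.611
```

```bash
python3 - <<'E'
from h import *
go(.659,-.034,.0345,4.4)
E
```

```text
t 30.43 pos [ 0.6588 -0.0348  0.1298] jaw 3.9 tilt 0.05 q [-0.31  0.42  0.42  1.55 -0.18  1.21  0.21] w 0.611
  turn -0.5 (or 179.5) then shift [ 0.3 95.3  0.8] | shift before turn [ 0.3 95.3  0.8]
```

drive_tool(increments="0 20 0 0 255;0 25 0 0 255;0 25 0 0 255;0 15 0 0 255;0 5 0 0 255;0 3 0 0 255;0 1.5 0 0 255;0 0.7 0 0 255;0 0.7 0 0 255;0 0.5 0 0 255;0 0 0 0 255;0 0 0 0 255")

```text
time: 31.92
position: [0.6599, -0.034, 0.0346]
tool_rot: [-1.57, -0.056, 0.054]
ft_force: [-1.6, 0.0, 5.6]
grip_width: 0.614
```

drive_tool(increments="0 0 0 0 80;0 0 0 0 30;0 0 0 0 20;0 0 0 0 20;0 -10 0 0 20;0 -25 0 0 20;0 -40 0 0 0;0 -40 0 0 0;0 -15 0 0 0;0 0 0 0 0")

```text
time: 33.17
position: [0.6601, -0.0341, 0.1649]
tool_rot: [-1.57, -0.057, 0.053]
ft_force: [1.2, 0.5, -0.4]
grip_width: 0.999
```

```bash
python3 - <<'E'
from h import *
go(.3408,-.292,.15,4.4)
from bench import get_image
d=get_image("scene");cv2.imwrite("pics/s6.png",d["img"][120:300,150:450,::-1].repeat(2,0).repeat(2,1))
E
```

```text
t 33.17 pos [ 0.6601 -0.0341  0.1649] jaw 4.0 tilt 0.13 q [-0.32  0.39  0.43  1.51 -0.17  1.27  0.2 ] w 0.999
  turn -0.4 (or 179.6) then shift [-338.2   14.1 -232.6] | shift before turn [-336.6   14.1 -235. ]
```

View pics/s6.png

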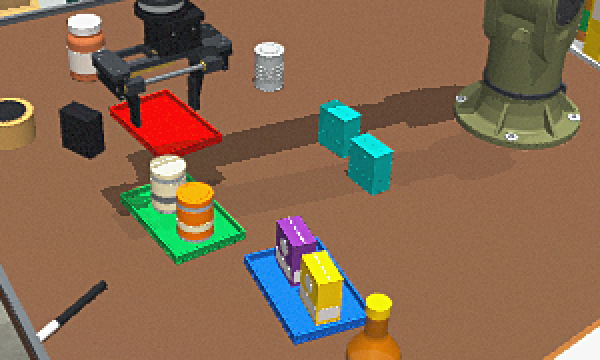

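Both labelled tins stand in the green tray. The last one is the bare tin.

drive_tool(increments="-15 1 -10 0 0;-36 2 -25 0 0;-36 2 -25 0 0;-36 2 -25 0 0;-36 1 -25 0 0;-36 1 -25 0 0;-36 1 -25 0 0;-36 1 -25 0 0;-36 1 -25 0 0;-25 1 -18 0 0;-8 1 -7 0 0;0 0 0 0 0;0 0 0 0 0")

```text
time: 34.85
position: [0.3417, -0.2908, 0.1494]
tool_rot: [-1.57, -0.056, 0.057]
ft_force: [0.1, -0.0, -0.4]
grip_width: 1.001
```

```bash
python3 - <<'E'
from h import *
go(.3408,-.292,.030,4.4)
from bench import get_image
d=get_image("wrist");cv2.imwrite("pics/w6.png",d["img"][:,:,::-1])
E
```

```text
t 34.85 pos [ 0.3417 -0.2908  0.1494] jaw 4.1 tilt 0.03 q [-0.06 -0.1   0.67  2.04  0.07  1.18  0.66] w 1.001
  turn -0.3 (or 179.7) then shift [ -0.9 119.4  -1.1] | shift before turn [ -0.9 119.4  -1.1]
```

View pics/w6.png

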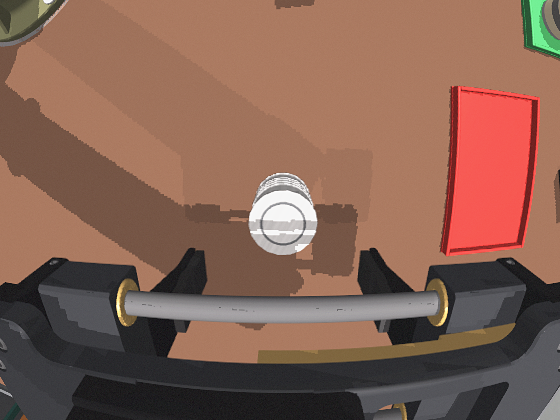

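The bare tin (283,220) is centred. I grip and lift.

drive_tool(increments="-1 30 -1 0 0;0 30 0 0 0;0 30 0 0 0;0 20 0 0 0;0 9.5 0 0 0;0 0 0 0 0;0 0 0 0 120;0 0 0 0 255;0 0 0 0 255;0 0 0 0 255;0 0 0 0 255;0 0 0 0 255;0 -10 0 0 255;0 -25 0 0 255;0 -30 0 0 255;0 -30 0 0 255;0 -5 0 0 255;0 0 0 0 255", squeeze=30)

```text
time: 37.15
position: [0.3393, -0.2926, 0.1297]
tool_rot: [-1.569, -0.054, 0.055]
ft_force: [-0.4, -0.7, -2.2]
grip_width: 0.615
```

```bash
python3 - <<'E'
from h import *
go(.5715,-.240,.13,6.4)
E
```

```text
t 37.15 pos [ 0.3393 -0.2926  0.1297] jaw 4.0 tilt 0.05 q [-0.07 -0.08  0.7   2.07  0.06  1.13  0.68] w 0.615
  turn -2.4 (or 177.6) then shift [236.6  -0.4  26.4] | shift before turn [235.3  -0.4  36.3]
```

drive_tool(increments="15 0 2 0 255;35 0 5 0 255;35 0 5 0 255;35 0 6 0 255;35 0 6 0 255;35 0 5 0 255;30 0 4 0 255;12 0 2 0 255;4 0 1 0 255;0 0 0 -2.4 255;0 0 0 0 255")

```text
time: 38.52
position: [0.5716, -0.2412, 0.1301]
tool_rot: [-1.569, -0.086, 0.087]
ft_force: [-0.6, -0.4, -1.6]
grip_width: 0.617
```

```bash
python3 - <<'E'
from h import *
go(.5715,-.240,.034,6.4)
E
```

```text
t 38.52 pos [ 0.5716 -0.2412  0.1301] jaw 6.3 tilt 0.04 q [-0.13  0.36  0.6   1.66 -0.21  1.19  0.63] w 0.617
  turn -0.1 (or 179.9) then shift [ 0.1 96.1  1.2] | shift before turn [ 0.1 96.1  1.2]
```

drive_tool(increments="0 20 0 0 255;0 25 0 0 255;0 25 0 0 255;0 15 0 0 255;0 5 0 0 255;0 3 0 0 255;0 1.5 0 0 255;0 0.7 0 0 255;0 0.7 0 0 255;0 0.5 0 0 255;0 0 0 0 255;0 0 0 0 255")

```text
time: 40.02
position: [0.573, -0.2406, 0.0346]
tool_rot: [-1.569, -0.088, 0.087]
ft_force: [-0.9, 1.5, 5.8]
grip_width: 0.616
```

drive_tool(increments="0 0 0 0 80;0 0 0 0 30;0 0 0 0 20;0 0 0 0 20;0 -10 0 0 20;0 -25 0 0 20;0 -40 0 0 0;0 -40 0 0 0;-30 -25 0 0 0;-40 0 0 0 0;-40 0 0 0 0;-40 0 0 0 0;-40 0 0 0 0;-20 0 0 0 0;0 0 0 0 0;0 0 0 0 0")

```text
time: 42.02
position: [0.3651, -0.2639, 0.1744]
tool_rot: [-1.569, -0.089, 0.087]
ft_force: [-0.2, 0.4, -0.3]
grip_width: 1.003
```

```bash
python3 - <<'E'
from h import *
from bench import get_image
d=get_image("scene");cv2.imwrite("pics/s7.png",d["img"][120:370,150:450,::-1].repeat(2,0).repeat(2,1))
d=get_image("top");cv2.imwrite("pics/t7.png",d["img"][:,:,::-1])
E
```

```text
(no output)
```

View pics/s7.png

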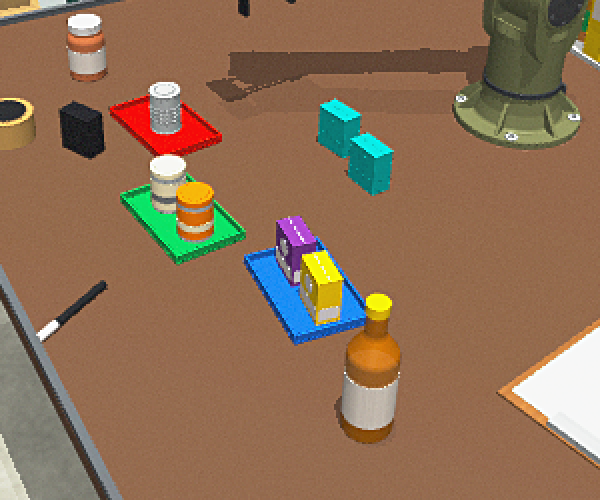

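View pics/t7.png

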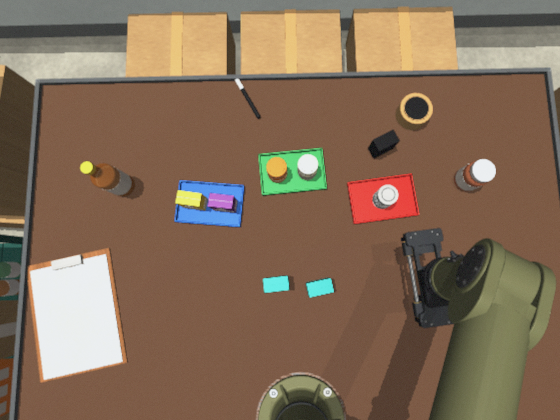

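All five stand in their trays and the bottle and jar look unmoved. One numeric check before handing in.

```bash
python3 - <<'E'
from h import *
d=dict(np.load("top0.npz"));t0=d["img"].copy();t=cv2.imread("pics/t7.png")[:,:,::-1].copy();hsv=cv2.cvtColor(t,cv2.COLOR_RGB2HSV)
N=dict(orange=([8,100,150],[30,255,255],(262,155,290,186),(655.9,8.1,4.4)),
cream=([0,0,190],[180,70,255],(294,150,322,182),(655.9,8.1,4.4)),
bare=([0,0,140],[180,70,255],(372,180,402,212),(571.7,-240.1,6.4)),
yellow=([22,40,150],[38,255,255],(172,185,206,212),(570.3,238.8,-5.9)),
purple=([135,30,120],[165,255,255],(204,185,240,214),(570.3,238.8,-5.9)))
for n,(lo,hi,roi,(x,y,a)) in N.items():
    P=onz(d,blob(mask(hsv,lo,hi),roi)[:,0],.078)[:,:2].astype(np.float32)*1000
    r=cv2.minAreaRect(P);a=np.radians(a);v=np.array(r[0])-[x,y]
    print(n,np.round(r[1],1),"in tray",np.round([v@[np.cos(a),np.sin(a)],v@[-np.sin(a),np.cos(a)]],1))
for n,(a,b,c,e) in dict(bottle=(75,155,140,205),jar=(450,155,500,200)).items():
    print(n,"max img diff",np.abs(t[b:e,a:c].astype(int)-t0[b:e,a:c]).max(),"mean",np.abs(t[b:e,a:c].astype(int)-t0[b:e,a:c]).mean())
E
```

```text
orange [50.1 51.5] in tray [-0.1 40.4]
cream [52.8 51.6] in tray [ -0.1 -40.4]
bare [51.1 54.5] in tray [-1.3  1.6]
yellow [66.  36.4] in tray [-1.1 42.4]
purple [63.2 35.2] in tray [ -1.3 -42.8]
bottle max img diff 26 mean 11.48348717948718
jar max img diff 27 mean 11.370962962962963
```

```bash
python3 -c "
from bench import workorder
print(workorder.close_job())"
```

```text
the job is handed in; nothing more can be done
None
```

I sorted all five groceries and handed the job in at about 42 s of the 144 s limit; handing in gave no verdict. The orange and cream tins are in the green tray, the yellow and purple boxes in the blue tray, and the bare tin in the red tray. Each was lowered to a light contact of about 5–8 N before I let go.

**Positions:** in the last top view, every centre is within 2 mm of its tray's centre line in x. In y the tins are at ±40 mm, the boxes at about ±42.5 mm and the bare tin at +2 mm, all well inside the limits.

**Upright and at rest:** all five look upright and flat in the last scene view. I judged this by eye and did not measure tilt, height or speed. The gripper was clear and touching nothing.

**Bystanders:** the bottle and jar show no sign of having moved. Their image areas differ only by an even brightness shift (mean 11, maximum 27 grey levels). I did not touch the turquoise and black look-alikes.

No check failed or disagreed.

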